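# Clamp a bracket in the checking fixture by feel

## Robot

A 6-joint arm with a two-finger parallel gripper is mounted at the origin on the work surface. World frame = base frame: x ahead of the robot, y to its left, z up, the work surface at z = 0. Lengths are in m, angles in rad, forces in N, time in s.
With the tool pointing down it reaches from about 0.25 to 0.775 m from the base axis. Payload 8.9 kg.
Tool frame: the origin (TCP) lies at the very end of the fingers, on their centre line; the grasp point (between the pads) lies manip.grasp_offset behind it (manip.grasp_offset is the distance from the TCP to the grasp point, in m); z points along the fingers, y is the line along which they close (so a half turn about z gives the same grasp; the last joint's range is limited). The gripper opens to 85 mm and grips with 20 to 120 N. Pads are 22 mm wide; open, the fingers measure 114 mm over their backs; the gripper's body (76 mm by 85 mm) begins 54 mm behind the grasp point. The pads swing forward as they close: fully open they stand 13 mm farther back than shut.
Start: joints at [-1.326, 0.291, -0.153, 1.127, 0, 1.431], TCP at [0.197, -0.487, 0.231] pointing down, gripper open.
Joint ranges: [-2.52, 2.52], [-0.91, 1.74], [-1.3, 1.37], [-1.96, 2.02], [-1.52, 1.47], [-3.14, 3.14]. Speed limits (rad/s): [2.22, 2.22, 2.79, 3.14, 3.14, 3.14].

## Interface

Orientations are given as a rotation vector (axis times angle).
In Python, from rig import status, viewer, hand_in, models, manip gives the robot as it stands. The module is installed in compiled form; this text tells all that it offers.
- The arm moves only by the tool jog_arm, never from a script. Its argument "series" is a list of rows, each a list of 3 entries, a list of its own where there are three numbers: the opening, from 0 (shut) to 1 (fully open), then the shift along the tool's x, y, z in m, then the turn about the tool's z in degrees. In form: [[fingers, [dx, dy, dz], spin], ...]. A call has 1 to 10 rows; each row shifts and turns the commanded pose from where the row before left it, along the tool's axes as they then stand; what a row does not reach is not made up. A row lasts 1/10 s, in which the tool goes at most 50 mm and 8.59 degrees, less where a joint would pass 70% of its speed; a pose out of reach is approached as far as the arm can. A call with a gripper value outside its range is refused whole. The fingers move at their own pace and stop on an object; the grip force is fixed at half the most. Time passes only in rows, so rows that do not move let the fingers close. It gives the time, the measured TCP pose, the force, the opening and the grip force at its end, in the units of the state.
- status.observe(): the state, without advancing time (a new reading comes with each control period).
- viewer.camera(name): name is "side" or "top" or "wrist"; returns a dict with "color" (400x640x3 uint8, red, green, blue), "depth" (400x640 float32, m along the optical axis (not along the pixel's ray), 0 where there is no reading), "intrinsics" (3x3 intrinsics, pixels), "T" (4x4, takes a point from camera to world coordinates). Camera axes: x right, y up, looking along -z (the intrinsics and any distortion apply to the point x, -y, -z); pixel columns grow to the right and rows downward; lengths in m; the calibration is good to about 2 mm. The wrist camera is an equidistant fisheye: a pixel r from the principal point sees the ray r / f radians off the axis. A picture is of the moment at which its call begins.
- hand_in(): hands the job in; it is judged then, once.
Trained networks look in a picture, given as the dict that the camera call returned (one of the last four; its "shot" number tells which), for a name from the list of things; names that differ only in an ending like _2 or _b are one class to them, and where a whole thing is asked for, a point or a joint stands for the part that bears it (a point fixed in the world has none). Each returns a list of dicts, best first, with "score" (0 to 1); they miss things now and then, are a little off and sometimes report something else, mostly with a low value. They report only what shows in the picture. A call takes as long as a camera call. They do not tell look-alikes from the thing itself.
- models.search_frame(picture, target): "pixel" ([column, row] in pixels, amid what is visible of it).
- models.pinpoint(picture, target): "pixel" ([column, row] in pixels: a listed point, or the origin of a listed thing).
The state is a dict: "time_s": time; "joint_positions": joint angles; "qd": joint speeds; "joint_efforts": joint torques, N m; "ee_pos": TCP position; "tool_rot": TCP orientation; "contact_force": force on the tool from outside, world axes, zero at the start; "ft_torque": the same for the moment, N m; "width": finger opening in m; "gripper_force": force on a finger pad.
Only numpy, scipy, OpenCV 4.12 (cv2) and the standard library are available. Lean on these libraries where they do the work, as an engineer would, in place of code of your own. Each camera call takes 0.05 s, during which the arm holds its last target. There are 200 camera calls.

## Task

Set the bracket with the square post into the fixture's nest, foot flat on the plate between the two guides (do not drop it), then wind the handwheel clockwise until the jaw has pushed it against the stop and the handle has gone from its free-running drag to a clearly firm, set resistance, without overtightening. Let go of everything and leave the other items on the table where they are.

Things in the scene. Friction and masses are not known exactly. Their poses are not given: they have to be found in the camera images.
- bracket: The bracket to clamp: bare aluminium, about 0.3 kg: foot 60 (its x) x 48 (its y) x 22 mm high, square post 30 x 30 mm on its middle, 70 mm high overall. Origin: centre of its underside, z up. A half turn about z makes no difference. It stands upright on the table left or right of the fixture, yaw within 0.7 rad.
- fixture: Clamping fixture, fixed to the table: aluminium base plate 150 (x) x 320 (y) x 20 mm. Origin at table level in the middle of its width, z up. Along its y axis: grey gear head (70 x 75 mm, 65 mm high above the table) under the handwheel at y = -90 mm, then the sliding jaw, the nest, and the end stop with its face at y = +120 mm.
- stop: The fixture's steel end stop, 70 x 25 x 34 mm, fixed; origin on top of the base plate in the middle of the face that the bracket is pressed against; the face looks to the fixture's -y.
- nest (a point): Point on the plate (20 mm above the table) under the middle of the bracket when it is home against the stop: fixture x = 0, y = +96 mm; axes as the fixture's, bracket's 60 mm side along x. Set down 1 to 10 mm short of it (-y side), the jaw slides it home. Guides 9.5 mm high above the plate stand either side, inner faces at x = +-33.5 mm, from y = 58 to 120 mm.
- wheel_hub (a point): Centre of the black three-spoked handwheel on its vertical axis, at the height of the rim's top, 89 mm above the table; rim 48 mm mid radius, 12 mm thick. Clockwise seen from above closes the jaw; the wheel stays where it is left. From the start it takes about 3 to 7.5 rad to bring jaw and bracket against the stop, then about 0.8 rad to the set feel.
- handle_grip (a point): Middle of the upright revolving handle on the wheel's rim, 48 mm from the wheel's axis, 117 mm above the table. Bare steel, 20 mm diameter, 48 mm tall (89 to 137 mm above the table). It spins freely on its own pin, so a gripper can hold it from above without turning while it goes round.
- round_bracket: Bystander: a bracket with the same foot but a shorter round post, 54 mm high overall. Origin under its centre.
- angle_plate: Bystander: steel angle plate 70 x 60 x 58 mm. Origin under its centre.
- v_block: Bystander: dark steel V-block 50 x 60 x 44 mm. Origin under its centre.
- oil_bottle: Bystander: white plastic bottle 48 mm diameter, 110 mm high. Origin under its centre.
- driver: Bystander: screwdriver lying on the table. Origin under its middle.
- ring_gauge: Bystander: small steel ring 26 mm diameter, 14 mm high, lying on the fixture's base plate beside the gear head. Origin under its centre.
- jaw_way (a point): Point on the fixture's plate (20 mm above the table) at fixture x = 0, y = 0, under the jaw. The jaw, 28 mm high above the plate, slides to +y, 5 mm per radian of wheel (31 mm a turn), and has a sprung steel pad 48 mm wide in front, whose setting varies: it starts with its face 36 to 56 mm to the +y side of this point.
- gear_head (a point): Top of the gear head, 65 mm above the table, on the wheel's axis. Its feel along the handle's path: running free about 8.3 N while moving (0.4 N m of drag; after a stop 4 to 8 N, by how one stops). With bracket against stop the pad's spring adds 1.2 N per 0.2 rad. Set feel: 4 to 5 N more than running free, felt with the same strokes (45 N of clamping, +-20). 8 N more ruins the bracket.
Not all that is in view belongs to the job. What is shaped like the bracket but green or yellow is not meant.

How it is judged:
On the way, in this order (a step that is already met when the one before it is completed fails the run):
1. the bracket stands in the nest, flat on the plate, between the guides (z of bracket in the frame of nest below 0.003 m and x of bracket in the frame of nest between -0.005 and 0.005 m and horizontal distance between bracket and nest below 0.018 m and angle between bracket's own z axis and vertical below 0.06 rad), for 0.2 s.
2. the jaw clamps the bracket against the stop with at least 25 N (contact force between bracket and stop above 25 N), for 0.2 s.
At the end, for the whole second after the job is handed in: The square-post bracket stands upright in the nest (within 6 mm and 0.08 rad of home, flat on the plate within 3 mm), still, pressed against the stop with 25 to 68 N (set feel about 45 N), and the robot has let go (contact force between bracket and stop between 25 and 68 N and horizontal distance between bracket and nest below 0.006 m and z of bracket in the frame of nest below 0.003 m and angle between bracket's own z axis and vertical below 0.06 rad and angle between the x axis of bracket and the x axis of nest, either way round below 0.08 rad and linear speed of bracket below 0.01 m/s); the robot touches nothing.
It fails at once if the bracket is overtightened: more than 80 N against the stop (contact force between bracket and stop above 80 N).
It fails at once if the bracket is dropped: moving faster than 0.7 m/s out of the fingers (linear speed of bracket above 0.7 m/s and contact force between the fingers and bracket below 0.5 N).
It fails at once if a bystander is moved by more than 30 mm (distance of any of round_bracket, angle_plate, v_block, oil_bottle, driver, ring_gauge from where it was at the start of the episode above 0.03 m).
It also fails if it takes over 72 s, if anything falls off the work surface, if the arm or the gripper's body presses on something with over 40 N, if the wrist force passes 120 N, or if a joint passes its speed limit or range.

## Working session

There is one attempt and no reset: what is moved stays moved. The work goes in short steps, Python scripts to look and compute and a tool call to move; the robot and the scene stay as the last step left them, time stands still between calls to the robot, and variables do not carry over. Pictures are saved under pics/ and viewed, at most 10 in all, crops included, and the job is handed in when it is done.

Besides the shell and the picture viewer there is one more tool, called by a JSON object that holds its "api" and its "payload", one argument or row to a line. jog_arm: Moves the arm, as the interface text tells. Its arguments: {"type":"object","properties":{"series":{"type":"array","items":{"type":"array"}}},"required":["series"]}

```bash
mkdir -p pics; cat > h.py <<'E'
import numpy as np, cv2
from rig import status, viewer, hand_in, models, manip
from scipy.spatial.transform import Rotation as R
def ray(p,px):
    K=p["intrinsics"];x=(px[0]-K[0,2])/K[0,0];y=(px[1]-K[1,2])/K[1,1]
    if p.get("fish"):
        r=np.hypot(x,y);s=np.sin(r)/max(r,1e-9);d=np.array([x*s,-y*s,-np.cos(r)])
    else: d=np.array([x,-y,-1.])
    return p["T"][:3,3],p["T"][:3,:3]@d
def atz(p,px,z):
    o,d=ray(p,px);return o+d*(z-o[2])/d[2]
def cam(n,save=None):
    p=viewer.camera(n);p["fish"]=n=="wrist"
    if save: cv2.imwrite("pics/"+save,p["color"][:,:,::-1])
    return p
def deep(p,px):
    u,v=int(round(px[0])),int(round(px[1]));d=p["depth"][max(v-1,0):v+2,max(u-1,0):u+2];d=np.median(d)
    o,r=ray(p,px);c=np.linalg.inv(p["T"][:3,:3])@r
    return o+r*d/(-c[2])
E
python3 - <<'E'
from h import *
s=status.observe();print(s,manip.grasp_offset)
Z=dict(bracket=0,fixture=0,stop=.02,nest=.02,wheel_hub=.089,handle_grip=.117,round_bracket=0,angle_plate=0,v_block=0,oil_bottle=0,driver=0,ring_gauge=.02,jaw_way=.02,gear_head=.065)
for n in("side","top","wrist"):
    p=cam(n,n+"0.png");print(n,p["T"].round(3).tolist(),p["intrinsics"].tolist(),[k for k in p])
    q=dict(p)
    for t,z in Z.items():
        try: r=models.pinpoint(p,t)
        except Exception as e: print(e);continue
        print(t,[(round(a["score"],2),np.round(a["pixel"]).tolist(),atz(p,a["pixel"],z).round(3).tolist()) for a in r[:3]])
E
```

```text
{'time_s': 0.0, 'joint_positions': array([-1.32628809e+00,  2.91272079e-01, -1.54098743e-01,  1.12672025e+00,
       -2.05175124e-05,  1.43148751e+00]), 'qd': array([-1.19246387e-04, -1.29808811e-03, -3.76596875e-04,  9.12821406e-05,
        9.30762519e-04,  5.25400565e-04]), 'joint_efforts': array([ 7.51393909e-04, -5.37147188e+01,  3.31367397e+01,  1.59214390e-02,
       -7.86266241e-05,  3.40128599e-05]), 'ee_pos': array([ 0.19647997, -0.48638051,  0.23074687]), 'tool_rot': array([-3.08265114e+00, -5.98958163e-01,  1.39054380e-04]), 'contact_force': array([ 0.58011491,  0.34287256, -0.68138296]), 'ft_torque': array([ 0.04385272, -0.02483815, -0.01973438]), 'gripper_force': 0.0, 'width': 0.08556158638470605} 0.0187
side [[-0.891, 0.212, -0.402, -0.002], [-0.455, -0.437, 0.776, 1.081], [-0.011, 0.874, 0.486, 0.771], [0.0, 0.0, 0.0, 1.0]] [[510.7226706514743, 0.0, 321.95751670402854], [0.0, 510.7226706514743, 199.48549333762008], [0.0, 0.0, 1.0]] ['color', 'depth', 'intrinsics', 'T', 'shot', 'fish']
bracket [(0.94, [298.0, 295.0], [0.479, 0.283, 0.0]), (0.89, [273.0, 327.0], [0.474, 
[... 2027 characters left out ...]
16, [326.0, 198.0], [0.567, 0.007, 0.02])]
jaw_way [(0.91, [324.0, 197.0], [0.57, 0.011, 0.02])]
gear_head [(0.93, [359.0, 196.0], [0.562, -0.077, 0.065]), (0.68, [308.0, 131.0], [0.737, 0.054, 0.065])]
wrist [[0.375, 0.893, 0.249, 0.26], [-0.927, 0.362, 0.1, -0.462], [-0.0, -0.269, 0.963, 0.375], [0.0, 0.0, 0.0, 1.0]] [[309.70691628693146, 0.0, 320.51334633622264], [0.0, 309.70691628693146, 201.25614083268667], [0.0, 0.0, 1.0]] ['color', 'depth', 'intrinsics', 'T', 'shot', 'fish']
bracket []
fixture []
stop []
nest []
wheel_hub []
handle_grip []
round_bracket []
angle_plate [(0.86, [220.0, 21.0], [0.332, -0.297, 0.0])]
v_block []
oil_bottle []
driver []
ring_gauge []
jaw_way []
gear_head []
```

View pics/top0.png

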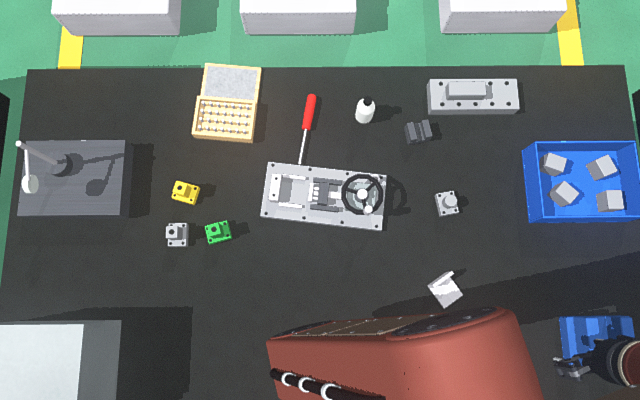

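View pics/side0.png

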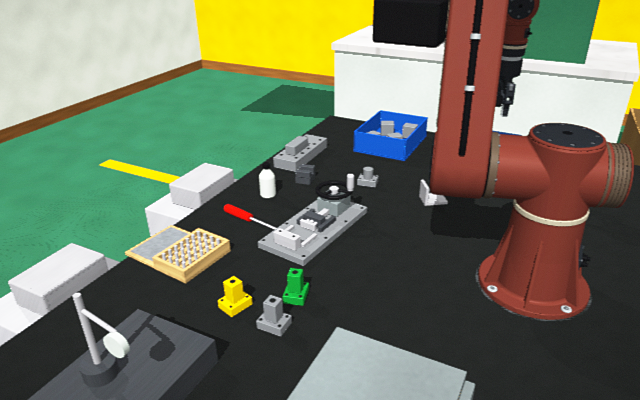

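The top view shows the bare aluminium bracket at (177,235), with green (218,232) and yellow (185,192) look-alikes. The fixture is centred at about (323,195), with its y axis to the left and the handle at (368,209). First I turn the tool so the fingers close along world x.

{"api": "jog_arm", "payload": {
  "series": [
    [1,[0,0,-0.01],-8.5],
    [1,[0,0,-0.01],-8.5],
    [1,[0,0,-0.01],-8.5],
    [1,[0,0,-0.01],-8.5],
    [1,[0,0,-0.01],-8.5],
    [1,[0,0,-0.01],-8.5],
    [1,[0,0,-0.01],-8.5],
    [1,[0,0,-0.01],-8.5]
  ]
}}

```text
time_s: 3.05
ee_pos: [0.1966, -0.4868, 0.3117]
tool_rot: [-2.215, -2.228, 0.0]
contact_force: [-0.2, 0.4, 0.3]
width: 0.0854
gripper_force: 0.0
```

{"api": "jog_arm", "payload": {
  "series": [
    [1,[0.03,0.03,0],0],
    [1,[0.03,0.03,0],0],
    [1,[0.03,0.03,0],0],
    [1,[0.03,0.03,0],0],
    [1,[0.03,0.03,0],0],
    [1,[0.03,0.03,0],0],
    [1,[0.04,0.03,0],0],
    [1,[0.04,0.03,0],0],
    [1,[0.04,0.02,0],0],
    [1,[0.04,0.02,0],0]
  ]
}}

```text
time_s: 4.05
ee_pos: [0.4774, -0.145, 0.3113]
tool_rot: [2.221, 2.221, 0.0]
contact_force: [0.4, -1.0, 0.4]
width: 0.0853
gripper_force: 0.0
```

{"api": "jog_arm", "payload": {
  "series": [
    [1,[0.03,0.03,0],0],
    [1,[0.02,0.03,0],0],
    [1,[0,0,0],0]
  ]
}}

```text
time_s: 4.35
ee_pos: [0.5392, -0.0942, 0.3107]
tool_rot: [-2.217, -2.225, -0.002]
contact_force: [-0.1, -1.0, -1.2]
width: 0.0855
gripper_force: 0.0
```

```bash
python3 - <<'E'
from h import *
p=cam("wrist","w1.png");np.savez("w1.npz",**p)
for t,z in dict(wheel_hub=.089,handle_grip=.117,nest=.02,stop=.02,fixture=0).items():
    r=models.pinpoint(p,t)
    print(t,[(round(a["score"],2),np.round(a["pixel"]).tolist(),atz(p,a["pixel"],z).round(4).tolist(),deep(p,a["pixel"]).round(4).tolist()) for a in r[:2]])
print(status.observe()["ee_pos"])
E
```

```text
wheel_hub [(0.8, [337.0, 162.0], [0.5599, -0.08, 0.089], [0.5598, -0.0798, 0.0905])]
handle_grip [(0.55, [297.0, 178.0], [0.5144, -0.0934, 0.117], [0.5159, -0.0894, 0.1371])]
nest [(0.8, [356.0, 31.0], [0.5882, 0.0988, 0.02], [0.5881, 0.0987, 0.0204])]
stop [(0.74, [358.0, 13.0], [0.5922, 0.1269, 0.02], [0.592, 0.1264, 0.0215]), (0.59, [335.0, 160.0], [0.5604, -0.0873, 0.02], [0.5569, -0.0772, 0.0915])]
fixture [(0.61, [340.0, 92.0], [0.5674, 0.0106, 0.0], [0.5644, 0.0067, 0.0487]), (0.19, [358.0, 10.0], [0.5946, 0.14, 0.0], [0.5904, 0.1275, 0.034])]
[ 0.53604535 -0.09760129  0.31148853]
```

View pics/w1.png

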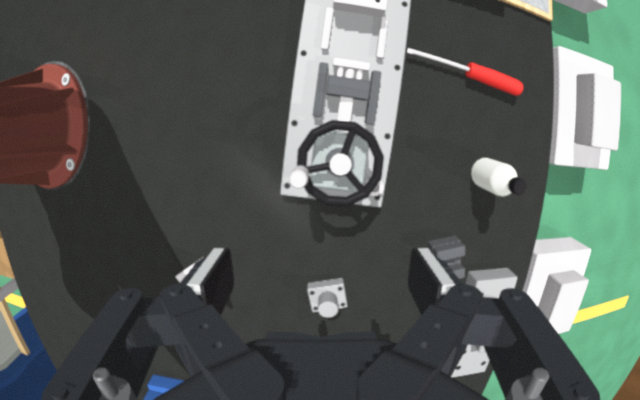

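The wrist view shows the hub at (340,162), the handle at (299,177) and the nest between the guides at about (356,31), with the fixture yawed about -9°. Next I look over the nest, then the bracket.

{"api": "jog_arm", "payload": {
  "series": [
    [1,[0.045,0.0,0],0],
    [1,[0.045,0,0],0],
    [1,[0.04,0,0],0],
    [1,[0,0,0],0],
    [1,[0,0,0],0]
  ]
}}

```text
time_s: 5.15
ee_pos: [0.5364, 0.0331, 0.3116]
tool_rot: [2.22, 2.222, 0.0]
contact_force: [0.5, -0.7, -0.2]
width: 0.0856
gripper_force: 0.0
```

```bash
python3 - <<'E'
from h import *
p=cam("wrist","w2.png");np.savez("w2.npz",**p)
for t,z in dict(wheel_hub=.089,handle_grip=.117,nest=.02,stop=.02).items():
    r=models.pinpoint(p,t)
    print(t,[(round(a["score"],2),np.round(a["pixel"]).tolist(),atz(p,a["pixel"],z).round(4).tolist(),deep(p,a["pixel"]).round(4).tolist()) for a in r[:2]])
print(status.observe()["ee_pos"])
E
```

```text
wheel_hub [(0.61, [342.0, 259.0], [0.5658, -0.0797, 0.089], [0.5657, -0.0789, 0.0908])]
handle_grip [(0.83, [306.0, 278.0], [0.519, -0.0924, 0.117], [0.5199, -0.0824, 0.1344])]
nest [(0.67, [371.0, 261.0], [0.6177, -0.1176, 0.02], [0.6053, -0.084, 0.0866]), (0.58, [356.0, 118.0], [0.5874, 0.0996, 0.02], [0.5872, 0.0996, 0.0218])]
stop [(0.67, [360.0, 98.0], [0.5919, 0.1285, 0.02], [0.5885, 0.1269, 0.0466])]
[0.53671103 0.03192192 0.3113292 ]
```

{"api": "jog_arm", "payload": {
  "series": [
    [1,[0.045,-0.012,0],0],
    [1,[0.045,-0.012,0],0],
    [1,[0.045,-0.012,0],0],
    [1,[0.045,-0.012,0],0],
    [1,[0.045,-0.012,0.01],0],
    [1,[0.045,0,0.02],0],
    [1,[0.02,0,0.02],0],
    [1,[0,0,0],0],
    [1,[0,0,0],0]
  ]
}}

```text
time_s: 6.3
ee_pos: [0.4768, 0.3225, 0.261]
tool_rot: [-2.222, -2.221, 0.002]
contact_force: [-0.4, 0.0, 0.0]
width: 0.0857
gripper_force: 0.0
```

```bash
python3 - <<'E'
from h import *
p=cam("wrist","w3.png");np.savez("w3.npz",**p)
for t,z in dict(bracket=0).items():
    for r in (models.pinpoint(p,t),models.search_frame(p,t)):
        print(t,[(round(a["score"],2),np.round(a["pixel"]).tolist(),atz(p,a["pixel"],z).round(4).tolist(),deep(p,a["pixel"]).round(4).tolist()) for a in r[:3]])
print(status.observe()["ee_pos"])
E
```

```text
bracket [(0.84, [405.0, 127.0], [0.5892, 0.3792, 0.0], [0.5727, 0.3809, 0.0596]), (0.79, [325.0, 192.0], [0.4835, 0.2902, 0.0], [0.4826, 0.3049, 0.059]), (0.7, [319.0, 113.0], [0.4757, 0.3953, 0.0], [0.476, 0.3944, 0.0714])]
bracket [(0.75, [316.0, 113.0], [0.4714, 0.3955, 0.0], [0.4725, 0.3947, 0.0711]), (0.69, [324.0, 196.0], [0.4825, 0.284, 0.0], [0.4816, 0.3025, 0.0702]), (0.63, [408.0, 127.0], [0.5942, 0.3793, 0.0], [0.5739, 0.3813, 0.0703])]
[0.47755675 0.32209879 0.26232899]
```

View pics/w2.png

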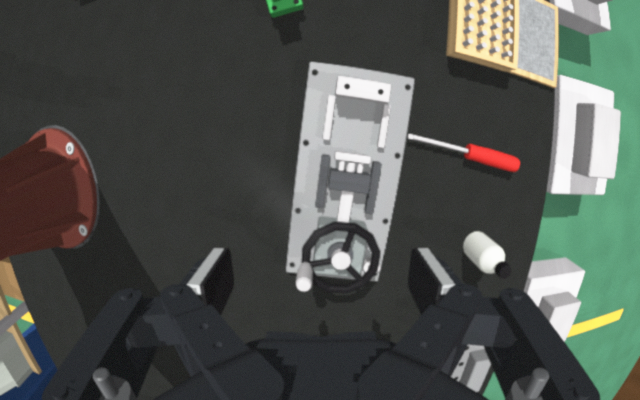

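View pics/w3.png

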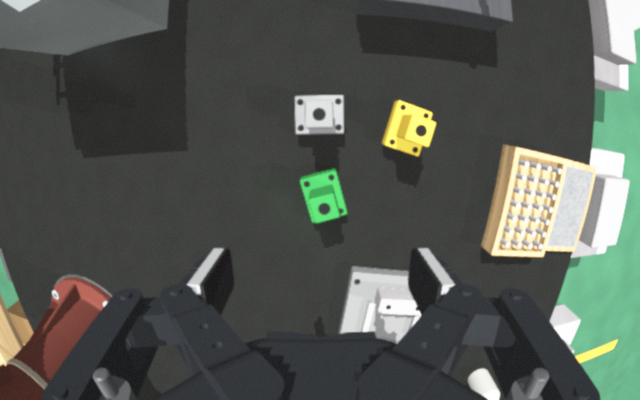

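The bare bracket is at (319,115), long side nearly along the image x. Now I fit its outline and the plate's outline from depth.

```bash
cat >> h.py <<'E'
def cloud(p):
    K=p["intrinsics"];v,u=np.mgrid[0:400,0:640];x=(u-K[0,2])/K[0,0];y=(v-K[1,2])/K[1,1];D=p["depth"]
    if p["fish"]: r=np.hypot(x,y)+1e-9;s=np.tan(r)/r;x=x*s;y=y*s
    c=np.stack([x*D,-y*D,-D],-1)
    w=c@p["T"][:3,:3].T+p["T"][:3,3];w[D<=0]=np.nan;return w
def rect(w,m):
    q=(w[m][:,:2]*1000).astype(np.float32);(c,s,a)=cv2.minAreaRect(q);return np.round(c,1),np.round(s,1),round(a,2),len(q)
E
python3 - <<'E'
from h import *
ld=lambda f:{k:(v.item() if v.ndim==0 else v) for k,v in np.load(f).items()}
p=ld("w3.npz");w=cloud(p);x,y,z=w[...,0],w[...,1],w[...,2]
near=(abs(x-.475)<.05)&(abs(y-.395)<.05)
print("post",rect(w,near&(z>.062)&(z<.08)),np.median(z[near&(z>.062)]))
print("foot",rect(w,near&(z>.017)&(z<.08)),np.median(z[near&(z>.017)&(z<.04)]))
p=ld("w2.npz");w=cloud(p);x,y,z=w[...,0],w[...,1],w[...,2]
near=(abs(x-.57)<.13)&(abs(y-.01)<.19)
lab=cv2.connectedComponents((near&(z>.014)&(z<.026)).astype(np.uint8))[1]
for i in range(1,lab.max()+1):
    if (lab==i).sum()>150: print("plate",rect(w,lab==i),np.median(z[lab==i]))
near=(abs(x-.59)<.07)&(abs(y-.10)<.07)
m=near&(z>.046)&(z<.06);print("stoptop",rect(w,m),np.median(z[m]))
m=(np.hypot(x-.563,y+.08)<.075)&(z>.075)&(z<.097);print("rim circ",cv2.minEnclosingCircle((w[m][:,:2]*1000).astype(np.float32)))
m=(np.hypot(x-.515,y+.09)<.025)&(z>.128)&(z<.145);print("handle top",w[m].mean(0),m.sum())
E
```

```text
post (array([474.7, 393. ]), array([30. , 29.3]), 0.18, 758) 0.07088115608284665
foot (array([475. , 393.4]), array([60. , 48.7]), 0.07, 1894) 0.022840544148858416
plate (array([576.2,  13.6]), array([319. , 151.7]), 82.87, 12765) 0.020914256197364978
stoptop (array([586.6,  89.9]), array([125.7,  70.3]), 83.69, 1041) 0.054904484008468535
rim circ ((563.205078125, -80.73722076416016), 54.54567337036133)
handle top [ 0.51712556 -0.08801985  0.1359865 ] 213
```

{"api": "jog_arm", "payload": {
  "series": [
    [1,[0.036,-0.002,0.02],0],
    [1,[0.035,0,0.02],0],
    [1,[0,0,0.03],0],
    [1,[0,0,0.03],0],
    [1,[0,0,0.03],0],
    [1,[0,0,0.03],0],
    [1,[0,0,0.03],0],
    [1,[0,0,0.02],0],
    [1,[0,0,0.01],0],
    [1,[0,0,0],0]
  ]
}}

```text
time_s: 7.45
ee_pos: [0.4748, 0.3932, 0.0409]
tool_rot: [-2.223, -2.22, 0.002]
contact_force: [-0.2, -0.6, -0.2]
width: 0.0855
gripper_force: 0.0
```

```bash
python3 - <<'E'
from h import *
ld=lambda f:{k:(v.item() if v.ndim==0 else v) for k,v in np.load(f).items()}
for f in ("w1.npz","w2.npz","w3.npz"):
    p=ld(f);w=cloud(p);x,y,z=w[...,0],w[...,1],w[...,2]
    a=np.deg2rad(-7.13);X=(x-.5762)*np.cos(a)+(y-.0136)*np.sin(a);Y=-(x-.5762)*np.sin(a)+(y-.0136)*np.cos(a)
    m=(abs(X)<.05)&(Y>.09)&(Y<.17)&(z>.051)&(z<.06)
    if m.sum()>20: print(f,"stop",X[m].min(),X[m].max(),Y[m].min(),Y[m].max(),m.sum(),rect(w,m))
    m=(abs(X)<.05)&(Y>.04)&(Y<.125)&(z>.0265)&(z<.033)
    for s in(-1,1):
        k=m&(s*X>.025)
        if k.sum()>10: print("guide",s,X[k].min(),X[k].max(),Y[k].min(),Y[k].max(),k.sum())
    m=(abs(X)<.06)&(Y>-.05)&(Y<.085)&(z>.043)&(z<.051)
    if m.sum()>20: print("jaw",np.percentile(X[m],[1,99]),np.percentile(Y[m],[1,50,99]))
    k=(abs(X)<.12)&(abs(Y)<.2)&(z>.015)&(z<.024);
    if k.sum()>500: print("plate Y",np.percentile(Y[k],[.2,99.8]),"X",np.percentile(X[k],[.2,99.8]))
print(status.observe()["ee_pos"])
E
```

```text
w1.npz stop -0.034139546680848315 0.03498682903103072 0.11311676262487719 0.129116457347014 357 (array([592.2, 128.1]), array([70. , 14.6]), 3.36, 357)
guide -1 -0.04381536582784032 -0.025999227410223 0.05159758382283581 0.1144999482607441 323
guide 1 0.02604990216952191 0.04373556204054522 0.05164583142680655 0.11530926384575806 310
jaw [-0.02724971  0.0272675 ] [-0.01180679  0.00243541  0.03704084]
plate Y [-0.16012907  0.14727661] X [-0.07499816  0.10940628]
w2.npz stop -0.03508450135320562 0.03528576925934697 0.11356161464728423 0.13979055327808995 1020 (array([592. , 139.3]), array([26.2, 70.4]), 82.8, 1020)
guide -1 -0.043932539861743856 -0.03284350829816612 0.052444513548300556 0.12276979960769868 329
guide 1 0.02658570887275935 0.043949707770210455 0.05179310856194955 0.11407389457271432 326
jaw [-0.02714496  0.02736787] [-0.01156516  0.00339081  0.0375694 ]
plate Y [-0.1592187   0.15846876] X [-0.07498576  0.10768816]
w3.npz stop -0.03544064383567673 0.02967021043529564 0.11400943081761601 0.14016900755803685 590 (array([589.1, 139.9]), array([25.9, 65.4]), 82.21, 590)
guide -1 -0.04381228289301526 -0.03233577081695697 0.059626332759077826 0.12353618841480164 206
guide 1 0.032697993761551636 0.043863767686269324 0.07147638713343514 0.09689718148623816 50
plate Y [0.03706105 0.15980513] X [-0.07508286  0.03456554]
[0.4748297  0.39318247 0.04086656]
```

{"api": "jog_arm", "payload": {
  "series": [
    [1,[0,0,0.006],0],
    [0.2,[0,0,0],0],
    [0,[0,0,0],0],
    [0,[0,0,0],0],
    [0,[0,0,0],0],
    [0,[0,0,0],0],
    [0,[0,0,0],0],
    [0,[0,0,0],0]
  ]
}}

```text
time_s: 8.25
ee_pos: [0.475, 0.3944, 0.0359]
tool_rot: [2.221, 2.221, 0.001]
contact_force: [-2.7, -0.3, 6.6]
width: 0.0292
gripper_force: 59.8
```

{"api": "jog_arm", "payload": {
  "series": [
    [0,[0,0,-0.01],0],
    [0,[0,0,-0.02],0],
    [0,[0,0,-0.03],0],
    [0,[0,0,-0.03],0],
    [0,[-0.02,0.01,-0.02],0],
    [0,[-0.04,0.015,0],0],
    [0,[-0.04,0.015,0],0],
    [0,[-0.04,0.015,0],0],
    [0,[-0.04,0.015,0],0],
    [0,[-0.03,0.015,0],0]
  ]
}}

```text
time_s: 9.25
ee_pos: [0.5598, 0.1817, 0.1457]
tool_rot: [2.223, 2.22, -0.001]
contact_force: [0.9, 0.1, -2.7]
width: 0.0294
gripper_force: 59.7
```

{"api": "jog_arm", "payload": {
  "series": [
    [0,[-0.03,0.015,0],0],
    [0,[-0.025,0.01,0],0],
    [0,[-0.02,0.002,0],0],
    [0,[-0.01,0,0],0],
    [0,[0,0,0],3.6],
    [0,[0,0,0],3.5],
    [0,[0,0,0],0],
    [0,[0,0,0],0]
  ]
}}

```text
time_s: 10.05
ee_pos: [0.5864, 0.0996, 0.1454]
tool_rot: [-2.352, -2.082, 0.0]
contact_force: [-0.0, 0.5, -3.4]
width: 0.0294
gripper_force: 59.7
```

```bash
python3 - <<'E'
from h import *
s=status.observe();r=R.from_rotvec(s["tool_rot"]).as_matrix()
t=np.array([.5867,.0976,.055]);d=r.T@(t-s["ee_pos"]);print(s["ee_pos"],s["contact_force"],s["width"],d.round(4),"psi",np.degrees(np.arctan2(r[1,0],r[0,0])))
p=cam("wrist");np.savez("w4.npz",**p);w=cloud(p);x,y,z=w[...,0],w[...,1],w[...,2]
h=s["ee_pos"][2]
m=(np.hypot(x-s["ee_pos"][0],y-s["ee_pos"][1])<.05)&(z>h-.02)&(z<h-.006)
print("foot top",rect(w,m),np.median(z[m]),h)
E
```

```text
[0.58638103 0.0995775  0.14539781] [-0.00348547  0.5403632  -3.43218352] 0.02939970403349019 [-0.0019  0.0006  0.0904] psi 83.02162460620643
foot top (array([587.9, 109.9]), array([27.4, 60.2]), 83.57, 3479) 0.13230812177349477 0.14539780526240928
```

{"api": "jog_arm", "payload": {
  "series": [
    [0,[-0.002,0,0.02],0],
    [0,[0,0,0.025],0],
    [0,[0,0,0.02],0],
    [0,[0,0,0.01],0],
    [0,[0,0,0.006],0],
    [0,[0,0,0.004],0],
    [0,[0,0,0.002],0],
    [0,[0,0,0],0]
  ]
}}

```text
time_s: 10.9
ee_pos: [0.5868, 0.0972, 0.0587]
tool_rot: [2.354, 2.079, 0.001]
contact_force: [-0.1, 0.6, -2.9]
width: 0.0298
gripper_force: 59.6
```

{"api": "jog_arm", "payload": {
  "series": [
    [0,[0,0,0.001],0],
    [0,[0,0,0.001],0],
    [0,[0,0,0.001],0],
    [0,[0,0,0],0]
  ]
}}

```text
time_s: 11.3
ee_pos: [0.5867, 0.0972, 0.0559]
tool_rot: [2.355, 2.079, 0.001]
contact_force: [-1.6, -0.2, 3.7]
width: 0.0293
gripper_force: 60.3
```

{"api": "jog_arm", "payload": {
  "series": [
    [0.4,[0,0,0],0],
    [0.6,[0,0,0],0],
    [0.6,[0,0,0],0],
    [0.6,[0,0,0],0],
    [0.6,[0,0,-0.01],0],
    [0.6,[0,0,-0.02],0],
    [0.6,[0,0,-0.03],0],
    [0.6,[0,0,-0.04],0],
    [0.6,[0,0,-0.04],0],
    [0.6,[-0.02,0,-0.02],0]
  ]
}}

```text
time_s: 12.3
ee_pos: [0.5854, 0.0787, 0.2198]
tool_rot: [2.35, 2.08, 0.007]
contact_force: [1.1, -0.3, 0.0]
width: 0.0509
gripper_force: 0.0
```

{"api": "jog_arm", "payload": {
  "series": [
    [0.6,[-0.03,0,0],0],
    [0.6,[-0.02,0,0],0],
    [0.6,[0,0,0],0],
    [0.6,[0,0,0],0]
  ]
}}

```text
time_s: 12.7
ee_pos: [0.5779, 0.0277, 0.2159]
tool_rot: [2.356, 2.078, 0.001]
contact_force: [-0.6, 0.3, -1.0]
width: 0.0513
gripper_force: 0.0
```

```bash
python3 - <<'E'
from h import *
s=status.observe();print(s["ee_pos"],s["contact_force"],s["time_s"])
p=cam("wrist","w5.png");np.savez("w5.npz",**p);w=cloud(p);x,y,z=w[...,0],w[...,1],w[...,2]
a=np.deg2rad(-7.13);X=(x-.5762)*np.cos(a)+(y-.0136)*np.sin(a);Y=-(x-.5762)*np.sin(a)+(y-.0136)*np.cos(a)+.0063
m=(abs(X)<.05)&(abs(Y-.09)<.05)&(z>.08)&(z<.1)
print("post",rect(w,m),np.median(z[m]),"fixture",(X[m].min()+X[m].max())/2,(Y[m].min()+Y[m].max())/2)
m=(np.hypot(x-.564,y+.081)<.075)&(z>.075)&(z<.097);print("rim circ",cv2.minEnclosingCircle((w[m][:,:2]*1000).astype(np.float32)))
m=(np.hypot(x-.516,y+.09)<.025)&(z>.131)&(z<.145);print("handle top",cv2.minEnclosingCircle((w[m][:,:2]*1000).astype(np.float32)),m.sum(),np.median(z[m]))
print([ (a["score"],atz(p,a["pixel"],.117)) for a in models.pinpoint(p,"handle_grip")[:1]])
E
```

```text
[0.57785875 0.02765551 0.21589143] [-0.5830727   0.31890872 -1.0102018 ] 12.7
post (array([587.4,  96.8]), array([29.8, 30.4]), 82.72, 1223) 0.09083951901378012 fixture 0.0007134857455569129 0.09027698313226888
rim circ ((563.4683227539062, -80.35499572753906), 54.49842834472656)
handle top ((518.3201904296875, -84.87991333007812), 7.486204147338867) 81 0.13440847442238843
[(0.89, array([ 0.51611364, -0.08973471,  0.117     ]))]
```

View pics/w5.png

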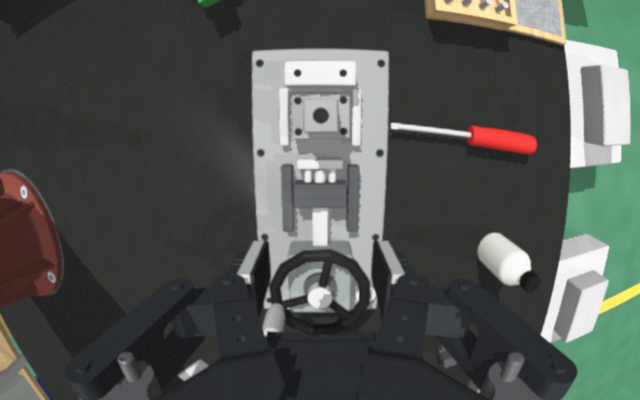

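The bracket stands flat in the nest at (320,115) between the guides, about 5.7 mm short of home. Next is the handle at (275,318).

{"api": "jog_arm", "payload": {
  "series": [
    [0.6,[0,0,0],-7],
    [0.6,[-0.03,-0.015,0],0],
    [0.6,[-0.04,-0.02,0],0],
    [0.6,[-0.03,-0.017,0],0],
    [0.6,[-0.017,-0.01,0],0],
    [0.6,[0,0,0.02],0],
    [0.6,[0,0,0.02],0],
    [0.6,[0,0,0.015],0],
    [0.6,[0,0,0],0],
    [0.6,[0,0,0],0]
  ]
}}

```text
time_s: 13.8
ee_pos: [0.5157, -0.0886, 0.1606]
tool_rot: [-2.222, -2.22, 0.0]
contact_force: [0.0, 0.9, -0.0]
width: 0.051
gripper_force: 0.0
```

```bash
python3 - <<'E'
from h import *
s=status.observe();r=R.from_rotvec(s["tool_rot"]).as_matrix();print(s["ee_pos"],s["time_s"],"psi",np.degrees(np.arctan2(r[1,0],r[0,0])))
a=np.deg2rad(-7.13)
for f in("w2.npz","w5.npz"):
    p={k:(v.item() if v.ndim==0 else v) for k,v in np.load(f).items()};w=cloud(p);x,y,z=w[...,0],w[...,1],w[...,2]
    X=(x-.5762)*np.cos(a)+(y-.0136)*np.sin(a);Y=-(x-.5762)*np.sin(a)+(y-.0136)*np.cos(a)+.0063
    m=(abs(X)<.02)&(Y>.03)&(Y<.066)&(z>.027)&(z<.052);print("pad",np.percentile(Y[m],[50,90,95,99,100]),m.sum())
    h=np.hypot(x-.5638,y+.0812)<.02;print("hub z",np.nanpercentile(z[h],[50,99]))
p=cam("side");r=models.pinpoint(p,"handle_grip")
for q in r[:2]: print(q["score"],q["pixel"],atz(p,q["pixel"],.117))
p=cam("top");r=models.pinpoint(p,"handle_grip")
for q in r[:2]: print(q["score"],q["pixel"],atz(p,q["pixel"],.117))
E
```

```text
[ 0.51574568 -0.08859811  0.16060384] 13.8 psi 89.9419627849122
pad [0.03953289 0.04467804 0.04516553 0.04559364 0.04563966] 309
hub z [0.08717414 0.09217431]
pad [0.03997561 0.04511157 0.04518515 0.04529886 0.04535498] 540
hub z [0.08668947 0.09195085]
0.44 [348.4, 179.7] [ 0.52497942 -0.09842701  0.117     ]
```

{"api": "jog_arm", "payload": {
  "series": [
    [0.6,[-0.001,0,0.02],0],
    [0.6,[0,0,0.02],0],
    [0.6,[0,0,0.015],0],
    [0.6,[0,0,0],0],
    [0,[0,0,0],0],
    [0,[0,0,0],0],
    [0,[0,0,0],0],
    [0,[0,0,0],0],
    [0,[0,0,0],0],
    [0,[0,0,0],0]
  ]
}}

```text
time_s: 15.0
ee_pos: [0.5161, -0.0904, 0.1066]
tool_rot: [2.222, 2.218, 0.001]
contact_force: [-2.2, 0.0, 6.0]
width: 0.0182
gripper_force: 58.4
```

```bash
python3 - <<'E'
from h import *
s=status.observe();print(s["ee_pos"],s["contact_force"],s["ft_torque"],s["time_s"])
C=np.array([.5638,-.0812]);d=s["ee_pos"][:2]-C;print(np.hypot(*d),np.degrees(np.arctan2(d[1],d[0])))
p=cam("wrist","w6.png")
th=np.arctan2(d[1],d[0])
q=C+.048*np.array([np.cos(th),np.sin(th)])
# clockwise rows at 0.2 rad, psi=90: tool dx=dy_world, tool dy=dx_world
for i in range(1,33):
    n=C+.048*np.array([np.cos(th-.2*i),np.sin(th-.2*i)]);e=n-q;print(i,[round(e[1],4),round(e[0],4)],end=" ");q=n
E
```

```text
[ 0.51612191 -0.09044001  0.10660257] [-2.17790876  0.00763973  6.01685943] [ 0.01474816  0.39959215 -0.01225893] 15.0
0.04856519011496304 -169.03205140703088
1 [np.float64(0.0095), np.float64(-0.0009)] 2 [np.float64(0.0095), np.float64(0.001)] 3 [np.float64(0.0091), np.float64(0.0029)] 4 [np.float64(0.0084), np.float64(0.0047)] 5 [np.float64(0.0073), np.float64(0.0062)] 6 [np.float64(0.0059), np.float64(0.0076)] 7 [np.float64(0.0043), np.float64(0.0086)] 8 [np.float64(0.0025), np.float64(0.0093)] 9 [np.float64(0.0006), np.float64(0.0096)] 10 [np.float64(-0.0013), np.float64(0.0095)] 11 [np.float64(-0.0032), np.float64(0.009)] 12 [np.float64(-0.0049), np.float64(0.0082)] 13 [np.float64(-0.0064), np.float64(0.0071)] 14 [np.float64(-0.0077), np.float64(0.0057)] 15 [np.float64(-0.0087), np.float64(0.004)] 16 [np.float64(-0.0093), np.float64(0.0022)] 17 [np.float64(-0.0096), np.float64(0.0003)] 18 [np.float64(-0.0095), np.float64(-0.0016)] 19 [np.float64(-0.0089), np.float64(-0.0034)] 20 [np.float64(-0.0081), np.float64(-0.0051)] 21 [np.float64(-0.0069), np.float64(-0.0067)] 22 [np.float64(-0.0054), np.float64(-0.0079)] 23 [np.float64(-0.0038), np.float64(-0.0088)] 24 [np.float64(-0.0019), np.float64(-0.0094)] 25 [np.float64(-0.0), np.float64(-0.0096)] 26 [np.float64(0.0019), np.float64(-0.0094)] 27 [np.float64(0.0037), np.float64(-0.0088)] 28 [np.float64(0.0054), np.float64(-0.0079)] 29 [np.float64(0.0068), np.float64(-0.0067)] 30 [np.float64(0.008), np.float64(-0.0052)] 31 [np.float64(0.0089), np.float64(-0.0035)] 32 [np.float64(0.0094), np.float64(-0.0017)]
```

View pics/w6.png

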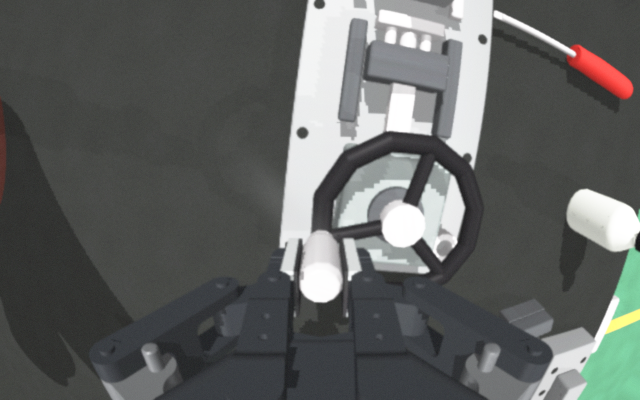

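The pads straddle the handle at (320,265). I start with a short stroke to feel the drag.

{"api": "jog_arm", "payload": {
  "series": [
    [0,[0.0095,-0.0009,0],0],
    [0,[0.0095,0.001,0],0],
    [0,[0.0091,0.0029,0],0],
    [0,[0.0084,0.0047,0],0],
    [0,[0.0073,0.0062,0],0]
  ]
}}

```text
time_s: 15.55
ee_pos: [0.529, -0.0475, 0.1065]
tool_rot: [2.223, 2.217, -0.004]
contact_force: [-4.8, -7.4, 6.6]
width: 0.0184
gripper_force: 59.3
```

```bash
cat > feel.py <<'E'
from h import *
s=status.observe();C=np.array([.5638,-.0812]);d=s["ee_pos"][:2]-C;th=np.arctan2(d[1],d[0]);f=s["contact_force"]
print("r %.4f th %.3f  tang(resist) %.2f radial %.2f w %.4f z %.4f t %.2f fz %.1f"%(np.hypot(*d),th,-(f[0]*np.sin(th)-f[1]*np.cos(th)),f[0]*np.cos(th)+f[1]*np.sin(th),s["width"],s["ee_pos"][2],s["time_s"],f[2]),s["ee_pos"].round(4))
E
python3 feel.py
```

```text
r 0.0484 th 2.372  tang(resist) 8.70 radial -1.69 w 0.0184 z 0.1065 t 15.55 fz 6.6 [ 0.529  -0.0475  0.1065]
```

{"api": "jog_arm", "payload": {
  "series": [
    [0,[0.0059,0.0076,0],0],
    [0,[0.0043,0.0086,0],0],
    [0,[0.0025,0.0093,0],0],
    [0,[0.0006,0.0096,0],0],
    [0,[-0.0013,0.0095,0],0],
    [0,[-0.0032,0.009,0],0],
    [0,[-0.0049,0.0082,0],0],
    [0,[-0.0064,0.0071,0],0],
    [0,[-0.0077,0.0057,0],0],
    [0,[-0.0087,0.004,0],0]
  ]
}}

```text
time_s: 16.55
ee_pos: [0.608, -0.064, 0.1066]
tool_rot: [-2.221, -2.219, -0.003]
contact_force: [-4.7, 8.1, 8.2]
width: 0.018
gripper_force: 59.4
```

```bash
python3 feel.py
```

```text
r 0.0475 th 0.372  tang(resist) 9.24 radial -1.44 w 0.0180 z 0.1066 t 16.55 fz 8.2 [ 0.608  -0.064   0.1066]
```

{"api": "jog_arm", "payload": {
  "series": [
    [0,[-0.0093,0.0022,0],0],
    [0,[-0.0096,0.0003,0],0],
    [0,[-0.0095,-0.0016,0],0],
    [0,[-0.0089,-0.0034,0],0],
    [0,[-0.0081,-0.0051,0],0]
  ]
}}

```text
time_s: 17.05
ee_pos: [0.6021, -0.1096, 0.1067]
tool_rot: [2.221, 2.22, 0.007]
contact_force: [2.8, 8.1, 2.0]
width: 0.0183
gripper_force: 58.8
```

```bash
python3 feel.py
```

```text
r 0.0477 th -0.638  tang(resist) 8.17 radial -2.52 w 0.0183 z 0.1067 t 17.05 fz 2.0 [ 0.6021 -0.1096  0.1067]
```

{"api": "jog_arm", "payload": {
  "series": [
    [0,[-0.0069,-0.0067,0],0],
    [0,[-0.0054,-0.0079,0],0],
    [0,[-0.0038,-0.0088,0],0]
  ]
}}

```text
time_s: 17.35
ee_pos: [0.5796, -0.1266, 0.1067]
tool_rot: [2.22, 2.218, 0.008]
contact_force: [8.0, 5.0, -1.7]
width: 0.0183
gripper_force: 58.6
```

```bash
python3 feel.py
```

```text
r 0.0480 th -1.237  tang(resist) 9.22 radial -2.09 w 0.0183 z 0.1067 t 17.35 fz -1.7 [ 0.5796 -0.1266  0.1067]
```

{"api": "jog_arm", "payload": {
  "series": [
    [0,[-0.0019,-0.0094,0],0],
    [0,[0.0,-0.0096,0],0]
  ]
}}

```text
time_s: 17.55
ee_pos: [0.5608, -0.1294, 0.1068]
tool_rot: [2.22, 2.216, 0.006]
contact_force: [9.1, 0.4, -4.1]
width: 0.0182
gripper_force: 58.7
```

```bash
python3 feel.py
```

```text
r 0.0482 th -1.632  tang(resist) 9.05 radial -0.97 w 0.0182 z 0.1068 t 17.55 fz -4.1 [ 0.5608 -0.1294  0.1068]
```

{"api": "jog_arm", "payload": {
  "series": [
    [0,[0.0019,-0.0094,0],0]
  ]
}}

```text
time_s: 17.65
ee_pos: [0.5515, -0.1279, 0.1068]
tool_rot: [2.22, 2.215, 0.005]
contact_force: [9.9, -0.6, -5.2]
width: 0.0182
gripper_force: 58.7
```

```bash
python3 feel.py
```

```text
r 0.0483 th -1.829  tang(resist) 9.77 radial -1.93 w 0.0182 z 0.1068 t 17.65 fz -5.2 [ 0.5515 -0.1279  0.1068]
```

{"api": "jog_arm", "payload": {
  "series": [
    [0,[0.0037,-0.0088,0],0]
  ]
}}

```text
time_s: 17.75
ee_pos: [0.5425, -0.1247, 0.1068]
tool_rot: [2.22, 2.214, 0.004]
contact_force: [8.0, -3.5, -4.9]
width: 0.0182
gripper_force: 58.7
```

```bash
python3 feel.py
```

```text
r 0.0484 th -2.026  tang(resist) 8.73 radial -0.37 w 0.0182 z 0.1068 t 17.75 fz -4.9 [ 0.5425 -0.1247  0.1068]
```

{"api": "jog_arm", "payload": {
  "series": [
    [0,[0.0054,-0.0079,0],0]
  ]
}}

```text
time_s: 17.85
ee_pos: [0.5344, -0.1197, 0.1068]
tool_rot: [2.22, 2.214, 0.002]
contact_force: [7.4, -6.6, -5.3]
width: 0.0186
gripper_force: 58.8
```

```bash
python3 feel.py
```

```text
r 0.0484 th -2.224  tang(resist) 9.85 radial 0.75 w 0.0186 z 0.1068 t 17.85 fz -5.3 [ 0.5344 -0.1197  0.1068]
```

{"api": "jog_arm", "payload": {
  "series": [
    [0,[0.0068,-0.0067,0],0]
  ]
}}

```text
time_s: 17.95
ee_pos: [0.5274, -0.1132, 0.1068]
tool_rot: [2.22, 2.213, 0.0]
contact_force: [6.1, -9.5, -4.6]
width: 0.0183
gripper_force: 58.8
```

```bash
python3 feel.py
```

```text
r 0.0485 th -2.420  tang(resist) 11.14 radial 1.65 w 0.0183 z 0.1068 t 17.95 fz -4.6 [ 0.5274 -0.1132  0.1068]
```

{"api": "jog_arm", "payload": {
  "series": [
    [0,[0.008,-0.0052,0],0]
  ]
}}

```text
time_s: 18.05
ee_pos: [0.5219, -0.1056, 0.1067]
tool_rot: [2.221, 2.213, -0.002]
contact_force: [4.2, -11.4, -4.6]
width: 0.0185
gripper_force: 59.0
```

```bash
python3 feel.py
```

```text
r 0.0485 th -2.614  tang(resist) 11.99 radial 2.15 w 0.0185 z 0.1067 t 18.05 fz -4.6 [ 0.5219 -0.1056  0.1067]
```

{"api": "jog_arm", "payload": {
  "series": [
    [0,[0.0089,-0.0035,0],0]
  ]
}}

```text
time_s: 18.15
ee_pos: [0.5179, -0.0969, 0.1067]
tool_rot: [2.221, 2.212, -0.004]
contact_force: [1.6, -13.6, -2.8]
width: 0.0183
gripper_force: 59.2
```

```bash
python3 feel.py
```

```text
r 0.0485 th -2.811  tang(resist) 13.36 radial 2.88 w 0.0183 z 0.1067 t 18.15 fz -2.8 [ 0.5179 -0.0969  0.1067]
```

The resistance is now 13.4 N, about 4.5 N above the free-running 8.8 N, so it is set. I let go and lift.

{"api": "jog_arm", "payload": {
  "series": [
    [0,[0,0,0],0],
    [0,[0,0,0],0]
  ]
}}

```text
time_s: 18.35
ee_pos: [0.5174, -0.0955, 0.1067]
tool_rot: [2.222, 2.216, -0.001]
contact_force: [-0.2, -6.9, 2.3]
width: 0.0179
gripper_force: 59.6
```

```bash
python3 feel.py
```

```text
r 0.0485 th -2.843  tang(resist) 6.50 radial 2.25 w 0.0179 z 0.1067 t 18.35 fz 2.3 [ 0.5174 -0.0955  0.1067]
```

{"api": "jog_arm", "payload": {
  "series": [
    [0.6,[0,0,0],0],
    [0.6,[0,0,0],0],
    [0.6,[0,0,0],0],
    [0.6,[0,0,-0.01],0],
    [0.6,[0,0,-0.02],0],
    [0.6,[0,0,-0.03],0],
    [0.6,[0,0,-0.04],0],
    [0.6,[0,0,-0.03],0],
    [0.6,[0,0,0],0],
    [0.6,[0,0,0],0]
  ]
}}

```text
time_s: 19.35
ee_pos: [0.5169, -0.094, 0.2363]
tool_rot: [2.222, 2.218, 0.001]
contact_force: [0.6, 0.7, -0.5]
width: 0.0512
gripper_force: 0.0
```

```bash
python3 - <<'E'
from h import *
s=status.observe();print(s["ee_pos"],s["contact_force"],s["time_s"],s["width"])
p=cam("wrist","w7.png");w=cloud(p);x,y,z=w[...,0],w[...,1],w[...,2]
a=np.deg2rad(-7.13);X=(x-.5762)*np.cos(a)+(y-.0136)*np.sin(a);Y=-(x-.5762)*np.sin(a)+(y-.0136)*np.cos(a)+.0063
m=(abs(X)<.05)&(abs(Y-.09)<.05)&(z>.08)&(z<.1)
print("post",rect(w,m),np.median(z[m]),"fixture",(X[m].min()+X[m].max())/2,(Y[m].min()+Y[m].max())/2)
print([ (q["score"],atz(p,q["pixel"],.117)) for q in models.pinpoint(p,"handle_grip")[:1]])
E
```

```text
[ 0.51692056 -0.09401868  0.23626099] [ 0.63728496  0.7027174  -0.47226116] 19.35 0.051197771121461816
post (array([586.7,  90.4]), array([ 8.8, 29.1]), 85.3, 259) 0.08975502900571991 fixture 0.00079639052648509 0.08431243083246104
[(0.73, array([ 0.51615706, -0.09667787,  0.117     ]))]
```

View pics/w7.png

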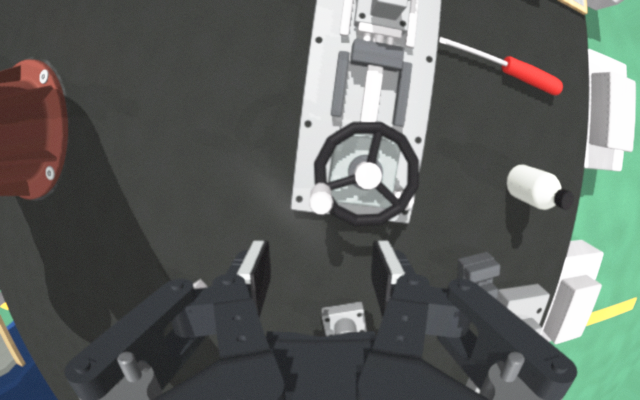

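The handle is free at (321,199) and the wheel stayed put. The bracket, at the top of the frame at (385,10), has moved home with the jaw behind it.

```bash
python3 -c "
from rig import hand_in
print(hand_in())"
```

```text
the job is handed in; nothing more can be done
None
```

I set the square-post bracket in the nest and wound the handwheel clockwise until the handle felt about 4.5 N firmer than running free; then I let go of everything and handed the job in at about 19.5 s. Hand-in gave no verdict, and the last picture cut off part of the bracket, so its exact home position rests mainly on the handle's feel.

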